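# Press the slide holder down and slide it home under the leaf spring

### The job

Load the slide holder: press the metal plate down hard against its springy bed with the fingertips (the grooved pad at its tail is made for that) and, keeping it pressed, slide it under the dark bridge and the leaf springs until it is fully home against the end stop and the bed pops up again behind it. Then let go and move clear. Only press and push the holder, never lift it out of its channel, and leave the other things on the bench where they are.

Things in the scene. Friction and masses are not known exactly. Their poses are not given: they have to be found in the camera images.
- loader: Slide loader fixed to the bench: white block 262 x 86 mm with a straight channel 55 mm wide; walls 30 mm high above the bench, nothing on it above 42 mm. Origin at bench height on the channel's centre line, under the step where the sprung bed (x -126 to -1 mm) ends and the fixed track (floor 20 mm above the bench) begins. z up, x along the channel in the loading direction, y across.
- bed (a joint): How far the black sprung bed is pressed down, m. 0: up, its top 25 mm above the bench; 0.0056: on its stop, 19.4 mm above the bench. It starts to yield at about 5 N, 10 to 11 N push it all the way down, and it springs up by itself when free.
- spring_bridge (a point): Middle of the underside of the dark bridge over the track, 30 mm above the bench (top 40 mm); it spans x = 46 to 60 mm of the loader. With the bed up the holder is 3 mm too high to enter; pressed down it has 2 mm of room. From the bridge to x = 105 mm two steel leaf springs slope down to 26 mm above the bench; they yield upward and drag on the holder with 4 to 5 N together.
- end_stop (a point): Middle of the end stop's face, at x = 119.5 mm of the loader, 24 mm above the bench (its top 30 mm). The holder's front edge touches it when fully home.
- holder: Loose aluminium slide holder, plate 115 x 52 x 8 mm, 0.13 kg, lying on the bed in the channel, a glass slide in its front part. Origin: middle of its underside; x the loading direction, z up. Starts 28 to 50 mm before the loader's origin, 25 mm above the bench. Home: origin at x = 62 mm of the loader, 20 mm above the bench, tail 4.5 mm past the bed. A ridge 6 mm high crosses it at x = -25.5 to -19.5 mm.
- thumb_pad (a point): Middle of the thumb pad: the flat grooved top of the holder's tail, 32 mm long (from the tail edge to the ridge, which can be pushed against) and 52 mm wide, 8 mm above the holder's underside, 41.5 mm behind its origin. At home the bridge begins 25 mm ahead of this point.
- oil_bottle: Bystander, leave alone: small brown immersion-oil bottle with a black cap, 26 mm across, 55 mm high, standing beside the loader.
- petri: Bystander, leave alone: small clear dish, 60 mm across, 14 mm high, lying beside the loader.
- slide_box: Bystander, leave alone: grey flat slide box, 85 x 35 x 30 mm, lying beside the loader.
- screwdriver: Bystander, leave alone: screwdriver, 140 mm long, lying on the bench (origin about its middle).
- beaker: Bystander, leave alone: small glass beaker, 64 mm across, 85 mm high, on the bench.
- objective: Bystander, leave alone: spare microscope objective, dark metal with a brass band, 52 mm across at the foot, 45 mm high, on the bench.
- mouse: Bystander, leave alone: computer mouse, 100 x 60 x 31 mm, on the bench.
Not all that is in view belongs to the job. Of the things that look like the holder, the smallest one is meant.

How it is judged (in metres and radians):
On the way, in this order (a step that is already met when the one before it is completed fails the run):
1. fingers press the holder's bed down at least 2.8 mm, the holder's front not yet past the bridge (value of joint bed above 0.0028 m and contact force between the fingers and holder above 3 N and x of holder in the frame of loader below 0 m), for 0.1 s.
2. with the bed still pressed down, the holder's front is under the leaf spring (front edge 77 mm or more past the loader's origin) (value of joint bed above 0.0025 m and contact force between the fingers and holder above 2 N and x of holder in the frame of loader above 0.0195 m), for 0.05 s.
At the end, for the whole second after the job is handed in: the holder is home: within about 3 mm of the end stop, flat on the track (within 2 mm and 2 degrees), at rest, and the bed is up behind it (within 1.5 mm) (x of holder in the frame of loader between 0.0588 and 0.0645 m and z of holder in the frame of loader between 0.018 and 0.022 m and angle between holder's own z axis and vertical below 0.035 rad and value of joint bed below 0.0015 m and linear speed of holder below 0.01 m/s); the robot touches nothing.
It fails at once if the holder is lifted more than 12 mm above its place on the bed, or tipped more than 14 degrees (z of holder in the frame of loader above 0.037 m or angle between holder's own z axis and vertical above 0.25 rad).
It fails at once if a bystander is moved more than 20 mm (distance of any of oil_bottle, petri, slide_box, screwdriver, beaker, objective, mouse from where it was at the start of the episode above 0.02 m).
It also fails if it takes over 48 s, if anything falls off the work surface, if the arm or the gripper's body presses on something with over 40 N, if the wrist force passes 120 N, or if a joint passes its speed limit or range.

### The arm

A 7-joint arm with a two-finger parallel gripper is mounted at the origin on the work surface. World frame = base frame: x ahead of the robot, y to its left, z up, the work surface at z = 0. Lengths are in m, angles in degrees, forces in N, time in s.
With the tool pointing down it reaches from about 0.425 to 0.925 m from the base axis. Payload 6.8 kg.
Tool frame: the origin (TCP) lies on the mounting face of the last link; the fingertips stand 173 mm ahead of it and the grasp point (between the pads) lies 155 mm ahead of it (r.grip_point_offset is the distance from the TCP to the grasp point, in m); z points along the fingers, y is the line along which they close (so a half turn about z gives the same grasp; the last joint's range is limited). The gripper opens to 85 mm and grips with 20 to 120 N. Pads are 22 mm wide; open, the fingers measure 114 mm over their backs; the gripper's body (76 mm by 85 mm) begins 54 mm behind the grasp point. The pads swing forward as they close: fully open they stand 13 mm farther back than shut.
Start: joints at [-76.266, 27.33, 1.283, 89.118, -0.659, 63.558, -4.761], TCP at [0.23, 0.635, 0.405] pointing down, gripper open.
Joint ranges: [-169.35, 169.35], [-19.33, 120.38], [-80.79, 83.38], [13.8, 139.57], [-78.32, 258.32], [9.67, 109.79], [-169.56, 169.56]. Speed limits (degrees/s): [136.94, 136.94, 180, 180, 180, 180, 180].

### API

Orientations are given as [roll, pitch, yaw] about the fixed x, y, z axes, in that order (R = Rz(yaw) Ry(pitch) Rx(roll)).
In Python, from bench import r gives the robot as it stands.
- The arm moves only by the tool arm_command, never from a script. Its argument "deltas" is text: rows parted by semicolons, each of 5 numbers parted by spaces: the finger opening in mm, from 0 to 85.4, then the shift along the tool's x, y, z in units of 0.05 m (1.0 is 0.05 m), then the turn about the tool's z in units of 8 degrees (1.0 is 8 degrees). A call has 1 to 12 rows; each row shifts and turns the commanded pose from where the row before left it, along the tool's axes as they then stand; what a row does not reach is not made up. A row lasts 1/10 s, in which the tool goes at most 50 mm and 8.59 degrees, less where a joint would pass 70% of its speed; a pose out of reach is approached as far as the arm can. A call with a number of a shift or a turn outside -1 to 1 is refused whole. A call with a gripper value outside its range is refused whole. The fingers move at their own pace and stop on an object; "force" is the grip in N (left out, the last holds). Time passes only in rows, so rows that do not move let the fingers close. It gives the time, the measured TCP pose, the force, the opening and the grip force at its end, in the units of the state.
- r.state(): the state, without advancing time (a new reading comes with each control period).
- r.snapshot(name): name is "side" or "top" or "wrist"; returns a dict with "pixels" (420x560x3 uint8, blue, green, red), "intrinsics" (3x3 intrinsics, pixels), "k1" (the pictures are not rectified: a ray, as slopes to the right and down, at radius r is drawn at 1 + k1 r^2 times it, then the intrinsics apply), "extrinsics" (4x4, takes a point from camera to world coordinates); the wrist camera has in their place "mount" (4x4, takes a point from camera to tool coordinates, whose origin is the TCP and whose axes are the flange's). Camera axes: x right, y down, z forward; pixel columns grow to the right and rows downward; lengths in m; the calibration is good to about 2 mm. A picture is of the moment at which its call begins: read the wrist's pose just before it. There is no depth.
- r.finish_job(): hands the job in; it is judged then, once.
The state is a dict: "time": time; "q": joint angles; "dq": joint speeds; "effort": joint torques, N m; "ee_pos": TCP position; "eef_rot": TCP orientation; "ft_force": force on the tool from outside, world axes, zero at the start; "torque": the same for the moment, N m; "opening": opening from 0.0 (shut) to 1.0 (fully open); "grasp_force": force on a finger pad.
Only numpy, scipy, OpenCV 4.12 (cv2) and the standard library are available. Lean on these libraries where they do the work, as an engineer would, in place of code of your own. Each camera call takes 0.05 s, during which the arm holds its last target. There are 200 camera calls.

## Working session

There is one attempt and no reset: what is moved stays moved. The work goes in short steps, Python scripts to look and compute and a tool call to move; the robot and the scene stay as the last step left them, time stands still between calls to the robot, and variables do not carry over. Pictures are saved under pics/ and viewed, at most 10 in all, crops included, and the job is handed in when it is done.

Besides the shell and the picture viewer there is one more tool, called after "Call:" as name(argument=value, ...) on one line, values as JSON. arm_command: Moves the arm, as the interface text tells. Shifts and turns lie within -1 to 1; 1 stands for 0.05 m of shift or 8 degrees of turn. Its arguments: {"type":"object","properties":{"deltas":{"type":"string"},"force":{"type":"number"}},"required":["deltas"]}

```bash
mkdir -p pics
python3 - <<'E'
from bench import r
import cv2,pickle
s=r.state();print(s)
for n in("top","side"):
    d=r.snapshot(n);pickle.dump(d,open(n+'.pkl','wb'));cv2.imwrite(f'pics/{n}0.png',d['pixels']);print(n,d['k1'],d['intrinsics'],d['extrinsics'])
E
```

```text
{'time': 0.0, 'q': array([-76.2668232 ,  27.37588624,   1.28029375,  89.18037791,
        -0.6581551 ,  63.55535293,  -4.76042603]), 'dq': array([ 0.00727449, -0.1361292 , -0.0162608 ,  0.01873736,  0.05503834,
       -0.0072468 , -0.02826918]), 'effort': array([ 1.16144010e-04, -5.96462059e+01,  1.60752151e+00, -2.81177258e+01,
        1.23855638e-02,  9.72627924e-03, -2.04780619e-06]), 'ee_pos': array([0.22995437, 0.63432169, 0.40370923]), 'eef_rot': array([-1.79896088e+02,  8.57489895e-03,  1.60075272e+02]), 'ft_force': array([ 0.24443544, -0.35732677, -0.15370897]), 'torque': array([-0.02145509,  0.00148059, -0.03905447]), 'grasp_force': 0.0, 'opening': 1.00187742808975}
top -0.08777098952974371 [[380.63028043   0.         281.79215468]
 [  0.         380.63028043 210.56371707]
 [  0.           0.           1.        ]] [[-0.00779223 -0.9857368   0.16811379  0.42239341]
 [-0.99974537  0.00411917 -0.0221863   0.02969159]
 [ 0.02117736 -0.16824387 -0.98551789  0.91938604]
 [ 0.          0.          0.          1.        ]]
side -0.06742824372993358 [[541.03729505   0.         278.78966151]
 [  0.         541.03729505 208.44853164]
 [  0.           0.           1.        ]] [[ 0.99853874 -0.01358073  0.05230629  0.46370208]
 [-0.04988232 -0.60395782  0.79545377 -1.08722701]
 [ 0.02078795 -0.79690056 -0.60375272  0.92170329]
 [ 0.          0.          0.          1.        ]]
```

View pics/top0.png

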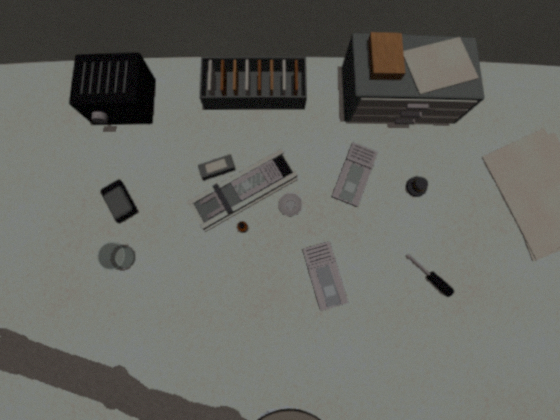

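View pics/side0.png

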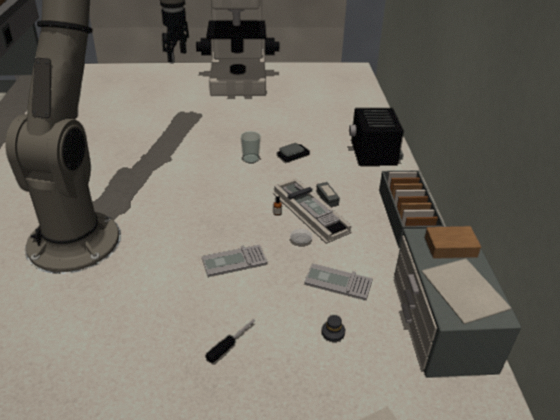

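The top view shows the loader centred near (245,190), with the bridge at about (223,197) and the exposed bed and tail at about (283,165), so loading runs toward image left. The oil bottle is at (242,227), the dish at (290,205) and the slide box at (216,166). I'll crop both views to get finer pixel positions.

Run:
```python
import cv2,pickle,numpy as np
t=pickle.load(open('top.pkl','rb'))['pixels'];s=pickle.load(open('side.pkl','rb'))['pixels']
a=cv2.resize(t[145:235,180:310],None,fx=6,fy=6,interpolation=cv2.INTER_CUBIC)
b=cv2.resize(s[165:250,260:365],None,fx=7,fy=7,interpolation=cv2.INTER_CUBIC)
cv2.imwrite('pics/tc.png',a*1.0);cv2.imwrite('pics/sc.png',b)
```

```text
[ WARN:0@0.015] global loadsave.cpp:1063 imwrite_ Unsupported depth image for selected encoder is fallbacked to CV_8U.
```

View pics/tc.png

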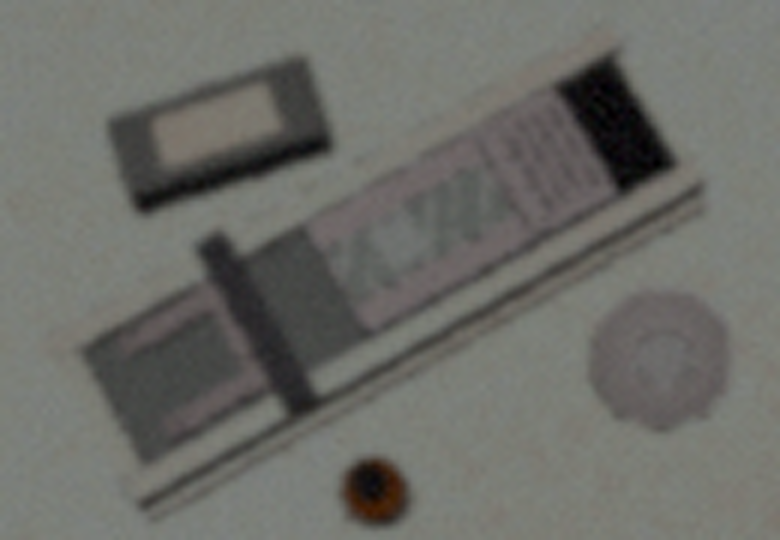

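The crop shows the holder's tail edge running (558,88)-(616,190) and its front edge (308,228)-(366,330). The bridge ends are at about (213,236) and (304,406), the bed's outer end runs (617,52)-(672,165), and the end stop is at (85,347)-(145,462).

```bash
cat > h.py <<'E'
import numpy as np,cv2
def ray(d,uv,E=None):
    K,k=d['intrinsics'],d['k1']; E=d['extrinsics'] if E is None else E
    p=(np.array(uv,float)-K[:2,2])/[K[0,0],K[1,1]]; rd=np.linalg.norm(p); r=rd
    for _ in range(30): r=rd/(1+k*r*r)
    p=p*(r/rd) if rd>0 else p
    return E[:3,3],E[:3,:3]@[p[0],p[1],1]
def hit(d,uv,z,E=None):
    o,v=ray(d,uv,E); return o+v*(z-o[2])/v[2]
E
python3 - <<'E'
from h import *
import pickle
d=pickle.load(open('top.pkl','rb'))
P={}
for n,x,y,z in [('tA',558,88,.033),('tB',616,190,.033),('fA',308,228,.033),('fB',366,330,.033),('bA',213,236,.04),('bB',304,406,.04),('eA',617,52,.025),('eB',672,165,.025),('sA',85,347,.025),('sB',145,462,.025)]:
    P[n]=hit(d,(180+(x-2.5)/6,145+(y-2.5)/6),z)
m={k:(P[k+'A']+P[k+'B'])/2 for k in 'tfbes'}
for k in m: print(k,m[k].round(4),np.linalg.norm(P[k+'A']-P[k+'B']).round(4))
pts=np.array([m[k][:2] for k in 'tfbes']);c=pts.mean(0);u=np.linalg.svd(pts-c)[2][0];u*=np.sign(u[1])
n=np.array([-u[1],u[0]])
print(u,np.degrees(np.arctan2(u[1],u[0])))
for k in m: print(k,(m[k][:2]-m['b'][:2])@u*1000+53,(m[k][:2]-c)@n*1000)
E
```

```text
t [0.6785 0.0195 0.033 ] 0.0484
f [0.6212 0.1191 0.033 ] 0.0478
b [0.603  0.1491 0.04  ] 0.0777
e [ 0.6936 -0.004   0.025 ] 0.0526
s [0.5724 0.2075 0.025 ] 0.0528
[-0.49835544  0.86697281] 119.89125599366989
t -96.90786421485655 0.4538833225410927
f 17.948656081115814 0.4852240596337699
b 53.0 1.289531329411608
e -124.88416670165077 -0.9512529231645278
s 118.88800301815115 -1.2773857884212767
```

View pics/sc.png

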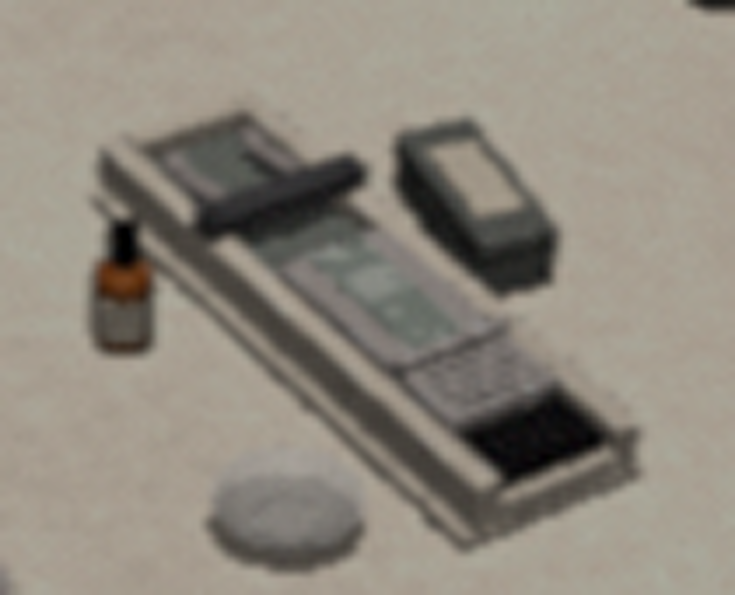

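The measurements agree to about 1 mm. Loading yaw is about 120°, the loader origin is near (0.630, 0.1035), the holder is at x ≈ -39.5 mm, and the oil bottle and dish sit clear of the channel. Next I shut the fingers, turn the tool so its x points along the loading direction, and move over.

Call:
arm_command(deltas="0 0 0 0 1; 0 0 0 0 1; 0 0 0 0 1; 0 0 0 0 1; 0 0 0 0 1; 0 -0.5 0 0 0; 0 -0.8 0.1 0 0; 0 -0.8 0.1 0 0; 0 -0.8 0.1 0 0; 0 -0.8 0.1 0 0; 0 -0.8 0.1 0 0; 0 -0.8 0.1 0 0", force=60)

```text
time: 1.3
ee_pos: [0.3895, 0.4187, 0.4044]
eef_rot: [-180.0, 0.0, 120.1]
ft_force: [-0.3, -0.1, 0.3]
opening: 0.006
grasp_force: 0.0
```

Call:
arm_command(deltas="0 -0.8 0.1 0 0; 0 -0.8 0.1 0 0; 0 -0.8 0.1 0 0; 0 -0.8 0.1 0.1 0; 0 -0.8 0.1 0.3 0; 0 -0.8 0.1 0.3 0; 0 -0.8 0.1 0.3 0; 0 -0.8 0.1 0.3 0; 0 -0.8 0.1 0.3 0; 0 -0.8 0.1 0.3 0; 0 -0.5 0 0.2 0; 0 0 0 0 0")

```text
time: 2.5
ee_pos: [0.6457, 0.0724, 0.2977]
eef_rot: [-179.8, 0.1, 119.7]
ft_force: [-0.2, -0.3, 0.4]
opening: -0.001
grasp_force: 0.0
```

```bash
cat > s.py <<'E'
from bench import r
import numpy as np
s=r.state();p=np.array(s['ee_pos']);u=np.array([-.498,.867]);n=np.array([-.867,-.498])
d=p[:2]-[.6303,.1036]
print(s['time'],p.round(4),s['eef_rot'].round(2),'x %.1f y %.1f tipz %.1f'%(d@u*1e3,d@n*1e3,(p[2]-.173)*1e3),s['ft_force'].round(1),s['opening'])
E
python3 s.py
```

```text
2.5 [0.6457 0.0724 0.2977] [-1.7979e+02  1.2000e-01  1.1969e+02] x -34.7 y 2.2 tipz 124.7 [-0.2 -0.3  0.4] -0.000514855456277879
```

Call:
arm_command(deltas="0 -0.5 0.04 0.4 0; 0 -0.38 0 0.6 0; 0 0 0 0.3 0; 0 0 0 0 0; 0 0 0 0 0")

```text
time: 3.0
ee_pos: [0.6685, 0.0422, 0.235]
eef_rot: [-180.0, -0.1, 120.2]
ft_force: [0.2, 0.7, 0.1]
opening: -0.001
grasp_force: 0.0
```

```bash
python3 s.py
python3 - <<'E'
from bench import r
import cv2,pickle
s=r.state();d=r.snapshot('wrist');d['s']=s;pickle.dump(d,open('w.pkl','wb'));cv2.imwrite('pics/w0.png',d['pixels']);print(d['mount'])
E
```

```text
3.0 [0.6685 0.0422 0.235 ] [-1.8000e+02 -7.0000e-02  1.2017e+02] x -72.3 y -2.6 tipz 62.0 [0.2 0.7 0.1] -0.0008085899527702162
[[-3.51451955e-04 -9.59761577e-01 -2.80815938e-01  7.09747661e-02]
 [ 9.99999927e-01 -2.95397607e-04 -2.41940174e-04 -2.53968920e-04]
 [ 1.49252527e-04 -2.80816002e-01  9.59761611e-01  3.05119811e-02]
 [ 0.00000000e+00  0.00000000e+00  0.00000000e+00  1.00000000e+00]]
```

View pics/w0.png

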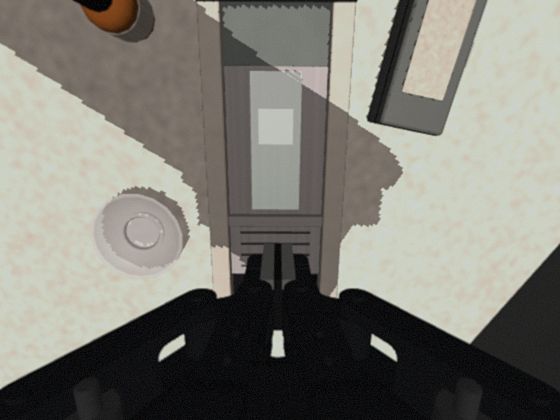

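The wrist view shows the shut fingertips centred over the grooved pad, with columns 277 against a pad spanning 232-322. The ridge's front and rear edges are near rows 214 and 226, and the front edge is at row 66 spanning columns 222-328.

Run:
```python
from h import *
import pickle
d=pickle.load(open('w.pkl','rb'));E=d['mount']
# tool frame: plane z = TCP z - height
Z=d['s']['ee_pos'][2]
def h(uv,z): return (hit(d,uv,Z-z,E)*1000).round(1)
for n,uv,z in [('front L',(222,66),.033),('front R',(328,66),.033),('ridge ft',(277,214),.039),('ridge rear',(277,226),.039),('ridge L',(230,222),.035),('ridge R',(323,222),.035),('wallL',(221,40),.03),('wallR',(332,40),.03),('wallL',(231,280),.03),('wallR',(321,280),.03)]: print(n,h(uv,z))
```

```text
front L [ 91.5 -27.8 202. ]
front R [ 91.5  24.9 202. ]
ridge ft [ 16.1  -0.5 196. ]
ridge rear [  9.1  -0.5 196. ]
ridge L [ 10. -27. 200.]
ridge R [ 10.   25.3 200. ]
wallL [103.7 -28.2 205. ]
wallR [103.7  26.7 205. ]
wallL [-29.4 -28.7 205. ]
wallR [-29.5  26.4 205. ]
```

Call:
arm_command(deltas="0 -0.1 -0.02 0 0; 0 0 0 0.2 0; 0 0 0 0.2 0; 0 0 0 0.1 0; 0 0 0 0 0; 0 0 0 0 0; 0 0 0 0 0; 0 0 0 0 0")

```text
time: 3.85
ee_pos: [0.6706, 0.0357, 0.21]
eef_rot: [180.0, 0.0, 120.1]
ft_force: [0.1, -0.3, 0.6]
opening: -0.002
grasp_force: 0.0
```

```bash
python3 s.py
```

```text
3.85 [0.6706 0.0357 0.21  ] [1.7996e+02 1.0000e-02 1.2007e+02] x -79.0 y -1.2 tipz 37.0 [ 0.1 -0.3  0.6] -0.0022412859519343013
```

Call:
arm_command(deltas="0 0 0 0.04 0; 0 0 0 0.04 0; 0 0 0 0.04 0; 0 0 0 0.02 0; 0 0 0 0 0; 0 0 0 0 0")

```text
time: 4.45
ee_pos: [0.6706, 0.0357, 0.2033]
eef_rot: [180.0, -0.0, 120.1]
ft_force: [-2.4, -0.2, 6.5]
opening: 0.002
grasp_force: 3.2
```

```bash
python3 s.py
```

```text
4.45 [0.6706 0.0357 0.2033] [179.97  -0.   120.07] x -79.0 y -1.1 tipz 30.3 [-2.4 -0.2  6.5] 0.001700186282357002
```

Call:
arm_command(deltas="0 0 0 0.04 0; 0 0 0 0.03 0; 0 0 0 0.02 0; 0 0 0 0 0; 0 0 0 0 0")

```text
time: 4.95
ee_pos: [0.6707, 0.0355, 0.2008]
eef_rot: [179.9, -0.0, 120.1]
ft_force: [-7.6, 0.5, 21.3]
opening: -0.001
grasp_force: 10.5
```

```bash
python3 s.py
```

```text
4.95 [0.6707 0.0355 0.2008] [ 1.7994e+02 -3.0000e-02  1.2006e+02] x -79.2 y -1.1 tipz 27.8 [-7.6  0.5 21.3] -0.0006117402582351111
```

The bed is on its stop at 21 N. Now I slide forward.

Call:
arm_command(deltas="0 0.02 0 0 0; 0 0.04 0 0 0; 0 0.06 0 0 0; 0 0.06 0 0 0; 0 0.06 0 0 0; 0 0.06 0 0 0; 0 0.06 0 0 0; 0 0.04 0 0 0; 0 0 0 0 0")

```text
time: 5.85
ee_pos: [0.6633, 0.0494, 0.2013]
eef_rot: [179.6, 0.4, 119.9]
ft_force: [3.1, -6.5, 12.6]
opening: 0.002
grasp_force: 6.3
```

```bash
python3 s.py
python3 - <<'E'
from bench import r
import cv2
d=r.snapshot('wrist');cv2.imwrite('pics/w1.png',d['pixels'])
E
```

```text
5.85 [0.6633 0.0494 0.2013] [179.64   0.45 119.91] x -63.4 y -1.6 tipz 28.3 [ 3.1 -6.5 12.6] 0.001827726778612799
```

View pics/w1.png

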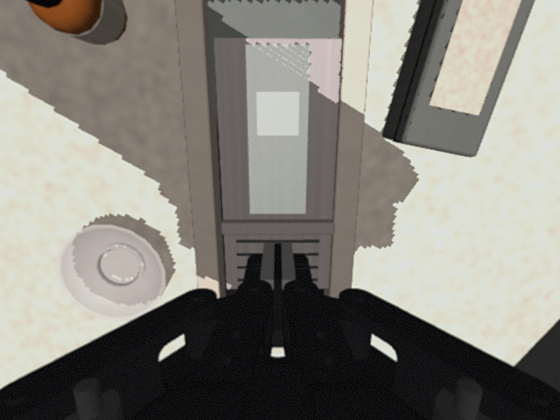

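The wrist view shows the front edge at row 38, the ridge at rows 222-233, and the tips right behind the ridge. The vertical force fell to 12.6 N, so I press a little more while sliding.

Call:
arm_command(deltas="0 0 0 0.03 0; 0 0.04 0 0.01 0; 0 0.06 0 0 0; 0 0.06 0 0 0; 0 0.06 0 0 0; 0 0.06 0 0 0; 0 0.06 0 0 0; 0 0.06 0 0 0; 0 0 0 0 0")

```text
time: 6.8
ee_pos: [0.6547, 0.0638, 0.201]
eef_rot: [179.5, 0.7, 119.8]
ft_force: [4.5, -12.9, 19.7]
opening: 0.002
grasp_force: 10.0
```

```bash
python3 s.py
python3 - <<'E'
from bench import r
from h import *
for im in ():pass
d=r.snapshot('wrist');cv2.imwrite('pics/w2.png',d['pixels'])
print('front w1',hit(d,(277,38),.2013-.028,d['mount'])*1e3,'ridge rear',hit(d,(277,233),.2013-.034,d['mount'])*1e3)
E
```

```text
6.8 [0.6547 0.0638 0.201 ] [179.52   0.71 119.77] x -46.6 y -1.3 tipz 28.0 [  4.5 -12.9  19.7] 0.002047270601829309
front w1 [ 98.52342878  -0.42430593 173.3       ] ridge rear [ 16.3953457   -0.47353277 167.3       ]
```

View pics/w2.png

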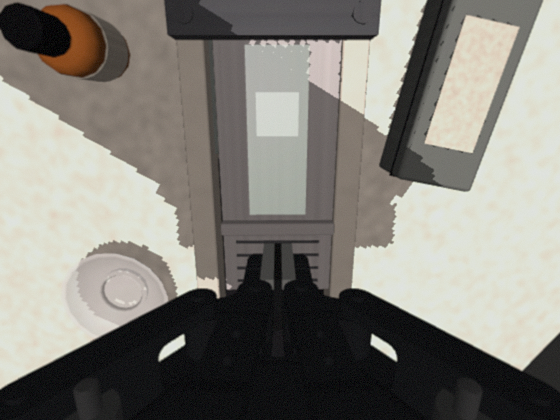

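The front edge is now at the bridge's near edge (row 38), and the holder is moving with the tips. I continue.

Call:
arm_command(deltas="0 0.04 0 0.01 0; 0 0.06 0 0.01 0; 0 0.06 0 0 0; 0 0.06 0 0 0; 0 0.06 0 0 0; 0 0.06 0 0 0; 0 0.06 0 0 0; 0 0.06 0 0 0; 0 0 0 0 0")

```text
time: 7.75
ee_pos: [0.6442, 0.0815, 0.2009]
eef_rot: [179.4, 0.9, 119.6]
ft_force: [5.2, -18.0, 25.1]
opening: -0.004
grasp_force: 12.7
```

```bash
python3 s.py
python3 - <<'E'
from bench import r
import cv2
d=r.snapshot('wrist');cv2.imwrite('pics/w3.png',d['pixels'])
E
```

```text
7.75 [0.6442 0.0815 0.2009] [179.44   0.88 119.65] x -26.1 y -1.1 tipz 27.9 [  5.2 -18.   25.1] -0.003772952599793181
```

View pics/w3.png

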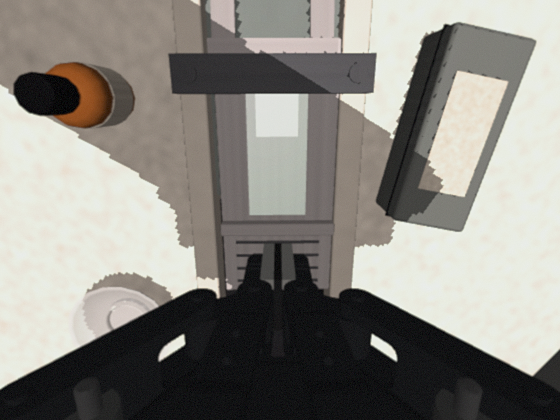

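The holder's front is through the bridge and just emerging at row 40. About 47 mm remain.

Call:
arm_command(deltas="0 0.06 0 0 0; 0 0.06 0 0 0; 0 0.06 0 0 0; 0 0.06 0 0 0; 0 0.06 0 0 0; 0 0.06 0 0 0; 0 0.06 0 0 0; 0 0.06 0 0 0; 0 0.06 0 0 0; 0 0 0 0 0")

```text
time: 8.8
ee_pos: [0.6315, 0.1047, 0.2014]
eef_rot: [179.3, 0.9, 119.6]
ft_force: [6.5, -19.5, 26.8]
opening: -0.002
grasp_force: 17.1
```

```bash
python3 s.py
```

```text
8.8 [0.6315 0.1047 0.2014] [179.34   0.9  119.61] x 0.3 y -1.6 tipz 28.4 [  6.5 -19.5  26.8] -0.0016964805318317984
```

Call:
arm_command(deltas="0 0.06 0 0 0; 0 0.06 0 0 0; 0 0.06 0 0 0; 0 0.06 0 0 0; 0 0.06 0 0 0; 0 0.04 0 0 0; 0 0 0 0 0")

```text
time: 9.5
ee_pos: [0.6238, 0.118, 0.2014]
eef_rot: [179.3, 1.0, 119.5]
ft_force: [8.4, -23.0, 27.1]
opening: 0.002
grasp_force: 21.6
```

```bash
python3 s.py
```

```text
9.5 [0.6238 0.118  0.2014] [179.3    1.01 119.53] x 15.7 y -1.5 tipz 28.4 [  8.4 -23.   27.1] 0.0021208667726458946
```

Call:
arm_command(deltas="0 0.04 0 0 0; 0 0.04 0 0 0; 0 0.03 0 0 0; 0 0 0 0 0")

```text
time: 9.9
ee_pos: [0.6211, 0.1226, 0.2014]
eef_rot: [179.3, 1.0, 119.5]
ft_force: [8.6, -23.0, 27.4]
opening: 0.002
grasp_force: 21.8
```

```bash
python3 s.py
python3 - <<'E'
from bench import r
import cv2
d=r.snapshot('wrist');cv2.imwrite('pics/w4.png',d['pixels'])
E
```

```text
9.9 [0.6211 0.1226 0.2014] [179.29   1.01 119.51] x 21.0 y -1.5 tipz 28.4 [  8.6 -23.   27.4] 0.0023393283273179574
```

View pics/w4.png

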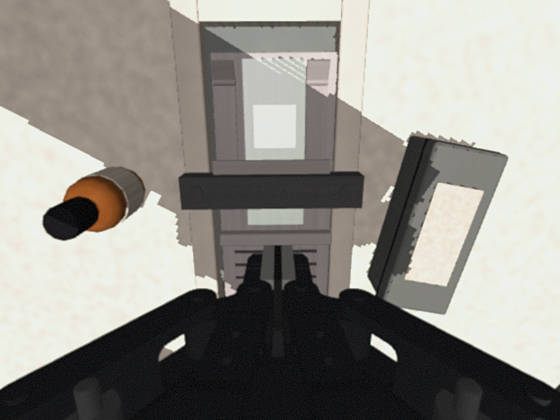

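The front edge is at row 54 and the end stop's face at row 24. The ridge is at rows 231-244, so the holder slipped back until the tips touched the ridge. I measure the remaining gap.

Run:
```python
from bench import r
from h import *
d=r.snapshot('wrist');Z=r.state()['ee_pos'][2]
for n,v,z in [('front',54,.028),('stop top',23,.030),('stop foot',28,.02),('ridge rear',244,.034),('bridge near',208,.04),('bridge far',173,.04)]: print(n,hit(d,(272,v),Z-z,d['mount'])[0]*1e3)
```

```text
front 92.60632665497486
stop top 103.49528664131746
stop foot 103.91155353634582
ridge rear 10.89433746258009
bridge near 30.247720429820284
bridge far 45.47469092219222
```

About 11 mm remain.

Call:
arm_command(deltas="0 0.04 0 0 0; 0 0.04 0 0 0; 0 0.04 0 0 0; 0 0.04 0 0 0; 0 0.02 0 0 0; 0 0 0 0 0")

```text
time: 10.6
ee_pos: [0.6168, 0.1302, 0.2014]
eef_rot: [179.3, 1.0, 119.5]
ft_force: [8.9, -24.5, 28.1]
opening: -0.0
grasp_force: 22.1
```

```bash
python3 s.py
```

```text
10.6 [0.6168 0.1302 0.2014] [179.29   1.01 119.5 ] x 29.8 y -1.5 tipz 28.4 [  8.9 -24.5  28.1] -0.0004126883747040012
```

Call:
arm_command(deltas="0 0.04 0 0 0; 0 0.03 0 0 0; 0 0 0 0 0")

```text
time: 10.9
ee_pos: [0.6155, 0.1321, 0.2014]
eef_rot: [179.3, 1.1, 119.4]
ft_force: [11.1, -27.1, 26.2]
opening: 0.004
grasp_force: 21.8
```

```bash
python3 s.py
python3 - <<'E'
from bench import r
import cv2
d=r.snapshot('wrist');cv2.imwrite('pics/w5.png',d['pixels'][0:300,150:400])
E
```

```text
10.9 [0.6155 0.1321 0.2014] [179.26   1.12 119.44] x 32.0 y -1.4 tipz 28.4 [ 11.1 -27.1  26.2] 0.0037410094565743274
```

View pics/w5.png

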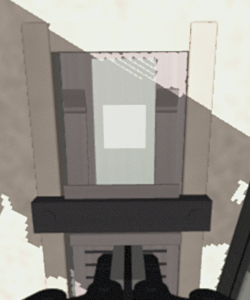

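The front edge is now tight against the end stop, and the last push stalled as the force rose. I unload the forward push gradually (the command leads by about 14 mm), then lift straight up.

Call:
arm_command(deltas="0 -0.08 0 0 0; 0 -0.08 0 0 0; 0 -0.04 0 -0.04 0; 0 0 0 0 0")

```text
time: 11.35
ee_pos: [0.6171, 0.1305, 0.2014]
eef_rot: [179.5, 0.5, 119.8]
ft_force: [4.8, -10.8, 20.3]
opening: 0.002
grasp_force: 17.7
```

```bash
python3 s.py
```

```text
11.35 [0.6171 0.1305 0.2014] [179.49   0.48 119.79] x 29.9 y -2.0 tipz 28.4 [  4.8 -10.8  20.3] 0.0015298990029111279
```

Call:
arm_command(deltas="0 -0.04 0 -0.04 0; 0 -0.04 0 -0.04 0; 0 -0.02 0 -0.04 0; 0 0 0 0 0")

```text
time: 11.75
ee_pos: [0.6168, 0.1292, 0.2038]
eef_rot: [179.8, 0.2, 120.0]
ft_force: [5.7, -3.0, -1.2]
opening: -0.006
grasp_force: 3.1
```

```bash
python3 s.py
```

```text
11.75 [0.6168 0.1292 0.2038] [179.83   0.2  119.97] x 28.9 y -1.0 tipz 30.8 [ 5.7 -3.  -1.2] -0.005814543445955623
```

Call:
arm_command(deltas="0 -0.06 0 -0.02 0; 0 -0.06 0 -0.04 0; 0 0 0 -0.2 0; 0 0 0 -0.5 0; 0 -0.5 0 -0.8 0; 0 -0.8 0 -0.8 0; 0 -0.8 0 -0.2 0; 0 0 0 0 0; 0 0 0 0 0; 0 0 0 0 0")

```text
time: 12.75
ee_pos: [0.6679, 0.0403, 0.326]
eef_rot: [-179.9, -0.1, 120.2]
ft_force: [-0.5, 0.6, -0.4]
opening: 0.003
grasp_force: 0.0
```

```bash
python3 s.py
python3 - <<'E'
from bench import r
import cv2
s=r.snapshot('wrist');d=r.snapshot('side')['pixels']
b=cv2.resize(d[165:250,260:365],None,fx=5,fy=5,interpolation=cv2.INTER_CUBIC)
b=cv2.copyMakeBorder(b,0,max(0,420-b.shape[0]),0,0,cv2.BORDER_CONSTANT)[:420]
import numpy as np
w=s['pixels'][:,140:400]
cv2.imwrite('pics/f.png',np.hstack([w,b[:420]]))
E
```

```text
12.75 [0.6679 0.0403 0.326 ] [-1.7994e+02 -1.0000e-01  1.2016e+02] x -73.7 y -1.1 tipz 153.0 [-0.5  0.6 -0.4] 0.002548116167511922
```

View pics/f.png

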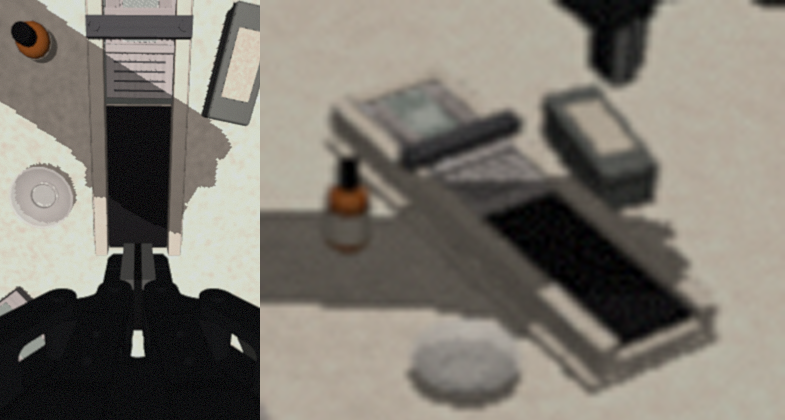

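The holder is home: the tail sits at row 98, clear of the bed edge at row 105 (about 5 mm), the bed is up, and the bystanders are where they were. I hand the job in.

```bash
python3 -c "
from bench import r
print(r.finish_job())"
```

```text
the job is handed in; nothing more can be done
None
```

I loaded the slide holder and handed the job in: the camera shows it against the end stop with the bed up behind it and the gripper clear, but the hand-in returned no pass or fail verdict.

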